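# Uncover a centrifuge bucket and hold its tube slanted over the light panel

### The job

Lift the bell-shaped cover off the centrifuge bucket and hang it on the free peg of the cover stand, letting go of it there. Then draw the sample tube out of the bucket and hold it over the middle of the light panel for inspection, slanted at about 45 degrees with its cap end up and its lower end at least 5 cm above the panel. Finish while still holding it there, with the cover hanging straight on its peg and everything else left where it stands.

Things in the scene. Friction and masses are not known exactly. Their poses are not given: they have to be found in the camera images.
- cover_knob (a point): the cover to be moved: a plain white bell, open below, sitting on the bucket and hiding the tube's cap. Bell 60 mm outside and 52 mm inside diameter, 65 mm tall (60 mm deep inside), with an upright black round knob on top, 22 mm diameter and 42 mm tall. This point is on the knob's axis, 28 mm above the bell's flat top and 14 mm below the knob's top, i.e. 93 mm above the bell's lower rim and 33 mm above its inner ceiling. z is the bell's axis, up. About 0.12 kg
- cover_rim (a point): centre of the same cover's lower rim (the cover's origin), z up the bell's axis
- bucket_mouth (a point): centre of the mouth of the aluminium bucket, fixed to the table: upright cylinder 68 mm diameter, 90 mm tall on a 100 mm disc foot, bored from the top 33 mm diameter, 80 mm deep. z up
- tube_center (a point): the capped sample tube standing in the bucket, under the cover: 125 mm long, this point half-way along its axis; z runs along the axis to the cap. White body 29 mm diameter with a tapered foot, grey cap 34 mm diameter, the top 22 mm of the length. In the bucket its top 45 mm (cap and 23 mm of body) stand above the bucket's mouth; it sits loose in the bore. About 0.06 kg
- tube_low_end (a point): the tube's tapered lower end, 62.5 mm below tube_center on the axis, 125 mm from the cap's top
- free_peg_top (a point): centre of the top of the free peg of the cover stand. The stand is fixed: a dark base 70 x 200 x 12 mm with two upright steel pegs 120 mm apart, each 12 mm thick with a disc 30 mm diameter, 8 mm thick at its top, 110 mm above the table. A hung cover encloses the peg, its inner ceiling resting on the disc
- spare_center (a point): the other cover, of the same shape, already hanging on the stand's other peg; leave it. Point on its axis, 32.5 mm above its rim
- panel_middle (a point): centre of the top face of the flat light panel, fixed on the table: 120 x 160 mm, 20 mm tall, white top with a grey frame
- beaker: bystander, leave alone: glass beaker, 68 mm wide, 80 mm tall; origin at the centre of its underside
- jar: bystander, leave alone: amber jar, 60 mm wide, 80 mm tall; origin at the centre of its underside
- tipbox: bystander, leave alone: grey box with white lid, 82 x 112 x 65 mm; origin at the centre of its underside
- bottle: bystander, leave alone: white bottle, 70 mm wide, 170 mm tall; origin at the centre of its underside
- timer: bystander, leave alone: small white timer, 50 x 80 x 30 mm; origin at the centre of its underside
- glovebox: bystander, leave alone: cardboard box, 120 x 220 x 70 mm; origin at the centre of its underside
- tube: the sample tube; origin at its lower end (see tube_center)
- cover: the cover on the bucket; origin at its lower rim's centre (see cover_knob)
- bucket: the bucket; origin at the centre of its underside, 90 mm below its mouth
- panel: the light panel; origin at the centre of its underside
Not all that is in view belongs to the job. Of the things that look like the panel, the middle-sized one is meant. Leave any pink look-alike of the cover alone.

How it is judged:
By the outcome, as a careful person would: the job done as asked, in the order asked, and still so for the second after the job is handed in, while the arm keeps its last pose, push and grip.
It also fails if it takes over 56 s, if anything falls off the work surface, if the arm or the gripper's body presses on something with over 40 N, if the wrist force passes 120 N, or if a joint passes its speed limit or range.

### The arm

A 6-joint arm with a two-finger parallel gripper is mounted at the origin on the work surface. World frame = base frame: x ahead of the robot, y to its left, z up, the work surface at z = 0. Lengths are in mm, angles in degrees, forces in N, time in s.
With the tool pointing down it reaches from about 325 to 900 mm from the base axis. Payload 6.1 kg.
Tool frame: the origin (TCP) lies at the very end of the fingers, on their centre line; the grasp point (between the pads) lies 19 mm behind it; z points along the fingers, y is the direction in which the jaws open and shut (so a half turn about z gives the same grasp; the last joint's range is limited). The gripper opens to 87 mm and grips with 3 to 60 N. Pads are 19 mm wide; open, the fingers measure 117 mm over their backs; the gripper's body (75 mm by 190 mm) begins 51 mm behind the grasp point.
Start: joints at [-81.881, 12.628, 87.462, -0, 79.91, -7.225], TCP at [165.375, -602.716, 222.538] pointing down, gripper open.
Joint ranges: [-170.65, 170.65], [-52.31, 119.04], [5.05, 147.46], [-71.25, 251.25], [11.57, 151.72], [-153.62, 153.62]. Speed limits (degrees/s): [147.25, 147.25, 172.46, 180, 180, 180].

### API

Orientations are given as [roll, pitch, yaw] about the fixed x, y, z axes, in that order (R = Rz(yaw) Ry(pitch) Rx(roll)).
In Python, from cell import env gives the robot as it stands.
- The arm moves only by the tool arm_command, never from a script. Its argument "commands" is a list of rows, each a list of 3 entries, a list of its own where there are three numbers: the opening, from 0 (shut) to 1 (fully open), then the shift along the tool's x, y, z in mm, then the turn about the tool's z in rad. A call has 1 to 20 rows; each row is the pose to reach, as a shift and turn from the pose commanded when the call began, along the tool's axes at that moment; what a row does not reach only later rows make up. A row lasts 1/8 s, in which the tool goes at most 62.5 mm and 10.7 degrees, less where a joint would pass 70% of its speed; a pose out of reach is approached as far as the arm can. A call with a gripper value outside its range is refused whole. The fingers move at their own pace and stop on an object; "force" is the grip in N (left out, the last holds). Time passes only in rows, so rows that repeat a pose let the fingers close. It gives the time, the measured TCP pose, the force and the opening at its end, in the units of the state.
- env.state(): the state, without advancing time (a new reading comes with each control period).
- env.capture(name): name is "scene" or "side" or "wrist"; returns (picture, depth): 384x512x3 uint8, red, green, blue; 384x512 float32, mm along the optical axis (not along the pixel's ray), 0 where there is no reading.
- env.get_calibration(name): a dict with "mtx" (3x3 intrinsics, pixels), "k1" (the pictures are not rectified: a ray, as slopes to the right and down, at radius r is drawn at 1 + k1 r^2 times it, then the intrinsics apply), "rvec" (rotation vector, rad) and "tvec" (3), from world to camera coordinates, as OpenCV has them. Camera axes: x right, y down, z forward; pixel columns grow to the right and rows downward; lengths in mm; the calibration is good to about 2 mm. A picture is of the moment at which its call begins: read the wrist's pose just before it. get_calibration takes no time and is no camera call; for the wrist camera it gives the pose at the moment of the call.
- env.sign_off(): hands the job in, once; it reports no verdict.
The state is a dict: "time": time; "joint_pos": joint angles; "qvel": joint speeds; "joint_efforts": joint torques, N m; "tcp_pos": TCP position; "tcp_rot": TCP orientation; "force": force on the tool from outside, world axes, zero at the start; "ft_torque": the same for the moment, N m; "opening": opening from 0.0 (shut) to 1.0 (fully open).
Only numpy, scipy, OpenCV 4.12 (cv2) and the standard library are available. Lean on these libraries where they do the work, as an engineer would, in place of code of your own. Each camera call takes 0.05 s, during which the arm holds its last target.

## Working session

There is one attempt and no reset: what is moved stays moved. The work goes in short steps, Python scripts to look and compute and a tool call to move; the robot and the scene stay as the last step left them, time stands still between calls to the robot, and variables do not carry over. Pictures are saved under pics/ and viewed, and the job is handed in when it is done.

Besides the shell and the picture viewer there is one more tool, called by a JSON object that holds its "op" and its "data". arm_command: Moves the arm, as the interface text tells. Its arguments: {"type":"object","properties":{"commands":{"type":"array","items":{"type":"array"}},"force":{"type":"number"}},"required":["commands"]}

```bash
ls; mkdir -p pics
cat > h.py <<'E'
import numpy as np, cv2
from cell import env
from scipy.spatial.transform import Rotation as R
def cal(n):
    c=env.get_calibration(n); return np.array(c['mtx'],float),float(c['k1']),cv2.Rodrigues(np.array(c['rvec'],float))[0],np.array(c['tvec'],float).ravel()
def ray(C,u,v):
    K,k1,Rm,t=C
    d=np.array([(u-K[0,2])/K[0,0],(v-K[1,2])/K[1,1]]); p=d.copy()
    for _ in range(30): p=d/(1+k1*(p@p))
    return -Rm.T@t, Rm.T@np.array([p[0],p[1],1.])
def onplane(C,u,v,z):
    o,d=ray(C,u,v); return o+d*(z-o[2])/d[2]
def depthpt(C,u,v,dep):
    o,d=ray(C,u,v); return o+d*dep
def proj(C,P):
    K,k1,Rm,t=C; q=Rm@np.asarray(P,float)+t; s=q[:2]/q[2]; s=s*(1+k1*(s@s)); return K[0,0]*s[0]+K[0,2],K[1,1]*s[1]+K[1,2]
def save(n,img): cv2.imwrite('pics/'+n+'.png',img[:,:,::-1])
E
python3 - <<'E'
from h import *
for n in ['scene','side','wrist']:
    C=cal(n); p,d=env.capture(n); save(n+'0',p); np.savez(n+'0.npz',p=p,d=d,K=C[0],k1=C[1],R=C[2],t=C[3])
    print(n,-C[2].T@C[3], C[2][2])
print(env.state())
E
```

```text
pics
scene [1244.44625794  511.2101236  1288.31422043] [-0.52201922 -0.37149573 -0.76778048]
side [   79.03272045 -1185.30993098  1324.78465249] [ 0.22398814  0.66776132 -0.70987614]
wrist [ 228.50419996 -584.3754278   383.05947454] [-0.23183052 -0.06139472 -0.97081682]
{'time': 0.15, 'joint_pos': array([-8.18801010e+01,  1.26682009e+01,  8.75103879e+01,  1.48252400e-04,
        7.99120039e+01, -7.22507491e+00]), 'qvel': array([-0.03012018, -0.15236843, -0.13968727, -0.02173689, -0.04771938,
       -0.04796316]), 'joint_efforts': array([ 7.63856929e-05, -4.95192111e+01, -3.87881649e+01,  7.00043072e-02,
        5.31226548e-02, -6.08985647e-05]), 'tcp_pos': array([ 165.32043303, -602.2310876 ,  221.6554254 ]), 'tcp_rot': array([-1.79910145e+02, -1.15383616e-02,  1.53449388e+01]), 'force': array([-1.47235866, -0.78322824,  1.4017565 ]), 'ft_torque': array([ 0.02019877, -0.01819938,  0.00084728]), 'opening': 0.9991753227437588}
```

View pics/scene0.png

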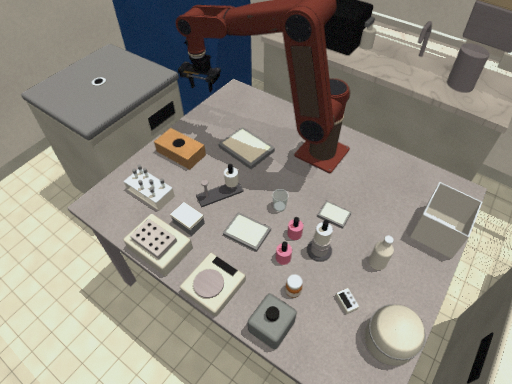

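View pics/side0.png

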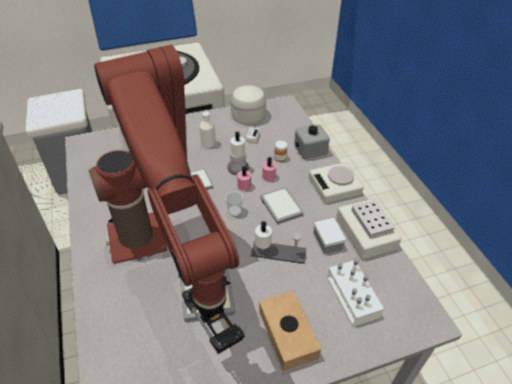

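View pics/wrist0.png

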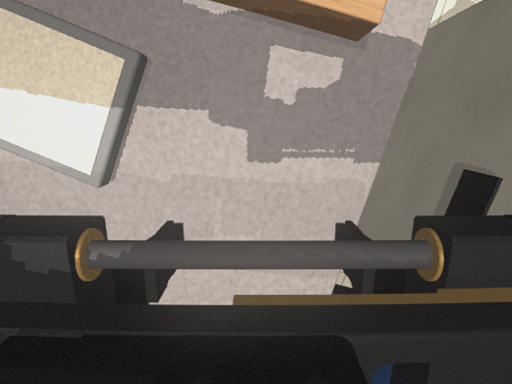

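Candidate panels in the scene view are (247,147), which is large, (247,232) in the middle, and (334,214), which is small. Candidate covers are white (322,235) on the bucket, white (231,177) on the stand, which is the spare, and pink at (295,228) and (285,253). I'll enlarge the picture and measure.

Run:
```python
from h import *
import numpy as np
Z=np.load('scene0.npz');p=Z['p'];d=Z['d']
save('crop_scene',cv2.resize(p[130:280,160:360],(800,600),interpolation=cv2.INTER_CUBIC))
Z2=np.load('side0.npz');save('crop_side',cv2.resize(Z2['p'][120:270,180:380],(800,600),interpolation=cv2.INTER_CUBIC))
```

```text
(no output)
```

View pics/crop_scene.png

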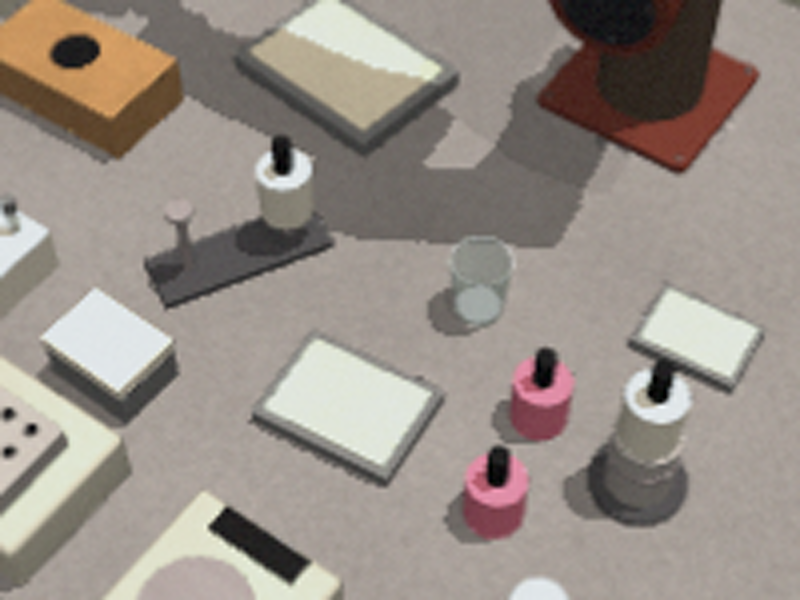

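View pics/crop_side.png

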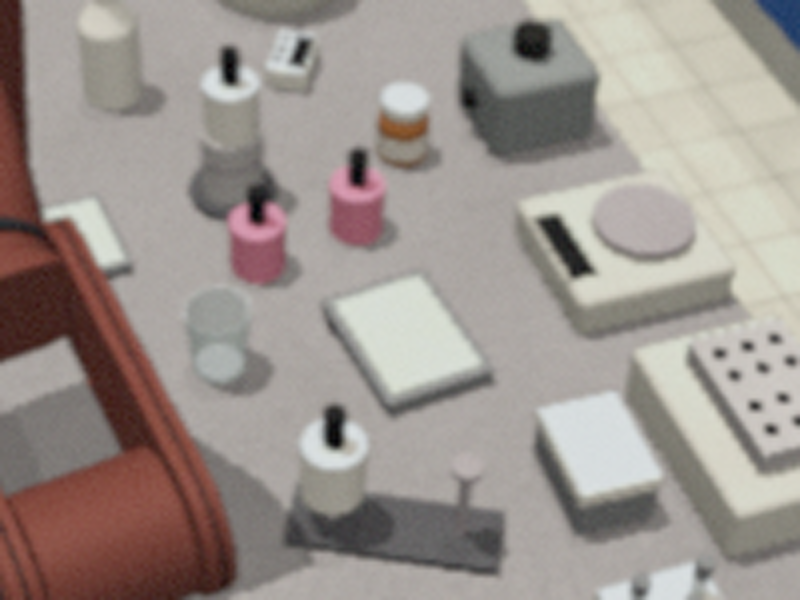

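The scene crop (4x, offset 160,130) shows the white-covered bucket at crop (655,440), two pink decoys, and the free peg disc at (179,210). The panels are at (347,75) large, (348,407) middle and (697,337) small. Next I'll check sizes and positions.

Run:
```python
from h import *
S=cal('scene');D=cal('side')
def sc(u,v): return (160+(u-1.5)/4,130+(v-1.5)/4)
def sd(u,v): return (180+(u-1.5)/4,120+(v-1.5)/4)
def tri(a,b):
    o1,d1=ray(S,*a);o2,d2=ray(D,*b);d1/=np.linalg.norm(d1);d2/=np.linalg.norm(d2)
    A=np.stack([d1,-d2],1);s=np.linalg.lstsq(A,o2-o1,rcond=None)[0]
    p,q=o1+s[0]*d1,o2+s[1]*d2;return ((p+q)/2).round(1),np.linalg.norm(p-q).round(1)
print('knobtop',tri(sc(663,364),sd(230,54)),onplane(S,*sc(663,364),197).round(1),onplane(D,*sd(230,54),197).round(1))
print('peg',tri(sc(179,208),sd(467,465)),onplane(S,*sc(179,208),110).round(1),onplane(D,*sd(467,465),110).round(1))
print('spare knob top',tri(sc(283,142),sd(335,412)),onplane(S,*sc(283,142),157).round(1),onplane(D,*sd(335,412),157).round(1))
for n,cs in dict(big=[(322,-5),(458,75),(363,140),(237,60)],mid=[(315,337),(441,397),(384,470),(254,410)],small=[(668,285),(763,333),(733,382),(631,338)]).items():
    P=np.array([onplane(S,*sc(*c),20)[:2] for c in cs]);print(n,P.round(0).tolist(),P.mean(0).round(1),[np.linalg.norm(P[i]-P[i-1]).round(0) for i in range(4)])
```

```text
knobtop (array([489.3, 259.5, 195.8]), np.float64(6.1)) [487.  261.1 197. ] [490.7 254.9 197. ]
peg (array([ 546.5, -269.3,  109.6]), np.float64(3.8)) [ 545.1 -268.1  110. ] [ 547.9 -270.8  110. ]
spare knob top (array([ 441.8, -210.7,  154.8]), np.float64(5.1)) [ 441.  -208.2  157. ] [ 443.  -214.4  157. ]
big [[111.0, -415.0], [132.0, -191.0], [287.0, -221.0], [267.0, -428.0]] [ 199.5 -313.8] [np.float64(157.0), np.float64(225.0), np.float64(157.0), np.float64(207.0)]
mid [[545.0, -94.0], [531.0, 56.0], [634.0, 59.0], [653.0, -89.0]] [590.5 -17. ] [np.float64(108.0), np.float64(151.0), np.float64(103.0), np.float64(149.0)]
small [[270.0, 174.0], [268.0, 288.0], [342.0, 291.0], [354.0, 177.0]] [308.6 232.4] [np.float64(85.0), np.float64(113.0), np.float64(74.0), np.float64(115.0)]
```

Only the (348,407) panel fits 120 x 160 mm. The others measure about 157 x 215 and 80 x 114. The white cover is on the bucket at about (489,259), and the free peg is at about (546,-269). Next I'll check the neighbours and compute the approach.

```bash
cat >> h.py <<'E'
def totool(dw,yaw=None):
    s=env.state(); r=R.from_euler('xyz',s['tcp_rot'],degrees=True).as_matrix(); return (r.T@np.asarray(dw,float)).round(1)
E
python3 - <<'E'
from h import *
S=cal('scene')
for n,u,v,z in [('pink1',295,237,0),('pink2',285,260,0),('bottle',380,266,0),('timer',347,300,30),('jar',294,293,0),('beaker',280,206,0)]: print(n,onplane(S,u,v,z).round(0))
s=env.state()['tcp_pos']
print(totool(np.array([489-20,258-35,340])-s))
E
```

```text
pink1 [493. 154.  -0.]
pink2 [605. 179.  -0.]
bottle [416. 495.   0.]
timer [628. 455.  30.]
jar [701. 280.   0.]
beaker [396.  18.   0.]
[ 511.3 -715.6 -117.1]
```

{"op": "arm_command", "data": {"commands": [[1, [0, 0, -60], 0], [1, [60, -60, -117], -0.1], [1, [100, -120, -117], -0.2], [1, [140, -170, -117], -0.3], [1, [180, -220, -117], -0.4], [1, [220, -270, -117], -0.5], [1, [260, -320, -117], -0.6], [1, [290, -370, -117], -0.7], [1, [320, -420, -117], -0.785], [1, [350, -470, -117], -0.785], [1, [380, -520, -117], -0.785], [1, [410, -570, -117], -0.785], [1, [440, -620, -117], -0.785], [1, [475, -670, -117], -0.785], [1, [511, -716, -117], -0.785], [1, [511, -716, -117], -0.785], [1, [511, -716, -117], -0.785], [1, [511, -716, -117], -0.785]]}}

```text
time: 2.4
tcp_pos: [468.5, 221.8, 339.5]
tcp_rot: [180.0, 0.0, 60.3]
force: [-0.2, -1.0, 0.7]
opening: 1.0
```

Run:
```python
from h import *
s=env.state();print(s['time'],s['tcp_pos'],s['tcp_rot'],s['joint_pos'])
C=cal('wrist');p,d=env.capture('wrist');save('w1',p);np.savez('w1.npz',p=p,d=d,K=C[0],k1=C[1],R=C[2],t=C[3]);print(proj(C,[489,258,197]))
p,d=env.capture('scene');save('s1',p)
```

```text
2.4 [468.484616   221.81341984 339.50318236] [1.79997103e+02 4.22583810e-02 6.02641490e+01] [ 1.66352398e+01 -5.05592101e+00  9.36486744e+01 -3.12644498e-02
  9.14358350e+01  4.63703141e+01]
(np.float64(258.9663145713276), np.float64(146.73453353415073))
```

View pics/w1.png

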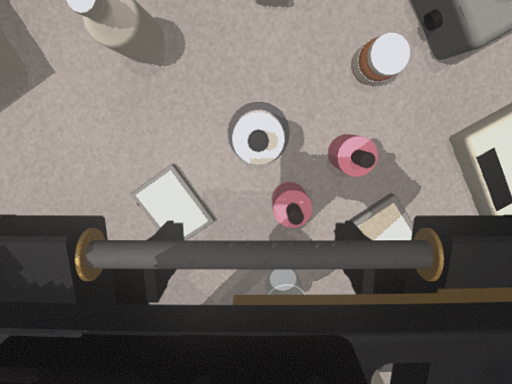

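The wrist view shows the white cover with its black knob at about (259,139), the pink decoys at (354,156) and (293,206), and the small panel at (173,200).

Run:
```python
from h import *
Z=np.load('w1.npz');p=Z['p'];C=(Z['K'],float(Z['k1']),Z['R'],Z['t'])
g=p.max(2)
m=np.zeros_like(g);m[115:165,235:285]=(g[115:165,235:285]<70)
n,l,st,ce=cv2.connectedComponentsWithStats(m);i=1+st[1:,4].argmax();print(st[i],ce[i])
ys,xs=np.where(l==i)
d=Z['d'];print('depth z med',np.median([depthpt(C,x,y,d[y,x])[2] for y,x in zip(ys,xs)]))
w=np.zeros_like(g);w[95:175,215:300]=(p.min(2)[95:175,215:300]>150);w|=m
n,l,st,ce=cv2.connectedComponentsWithStats(w);i=1+st[1:,4].argmax()
c=cv2.findContours((l==i).astype(np.uint8),0,2)[0];c=max(c,key=len)
e=cv2.minEnclosingCircle(c);print(e,cv2.fitEllipse(cv2.convexHull(c)))
print('bell top ctr',onplane(C,*e[0],155).round(1))
for z in (197,): print('knob',onplane(C,*(np.array([xs.min()+xs.max(),ys.min()+ys.max()])/2),z).round(1))
save('w1c',cv2.resize(p[90:190,200:320],(720,600),interpolation=cv2.INTER_CUBIC))
```

```text
[258 130   8   6   9] [261.88888889 132.11111111]
depth z med 195.29712911675318
((257.0, 134.5), 57.656410217285156) ((253.448486328125, 123.05699920654297), (90.15647888183594, 144.67727661132812), 11.887433052062988)
bell top ctr [492.2 268.  155. ]
knob [498.1 268.9 197. ]
```

View pics/w1c.png

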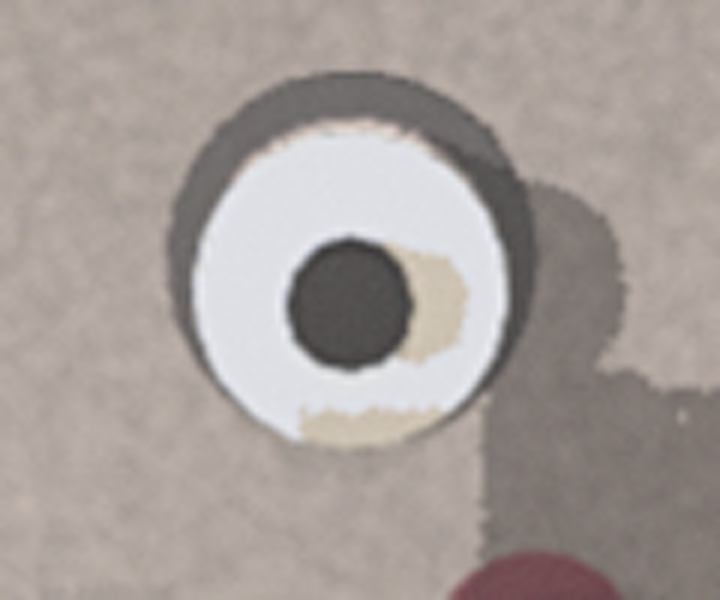

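Run:
```python
from h import *
Z=np.load('w1.npz');C=(Z['K'],float(Z['k1']),Z['R'],Z['t'])
print(onplane(C,258.4,140.3,197),onplane(C,258.2,136.7,155))
t=onplane(C,258.4,140.3,197);s=env.state()['tcp_pos'];print(totool([t[0]-s[0],t[1]-s[1],164-s[2]]))
```

```text
[491.66635251 263.80766524 197.        ] [492.18218866 265.22990802 155.        ]
[ 48.   -1.1 175.9]
```

{"op": "arm_command", "data": {"commands": [[1, [47, 0, 0], 0], [1, [47, 0, 50], 0], [1, [47, 0, 100], 0], [1, [47, 0, 130], 0], [1, [47, 0, 155], 0], [1, [47, 0, 176], 0], [1, [47, 0, 176], 0], [1, [47, 0, 176], 0]]}}

```text
time: 3.5
tcp_pos: [492.7, 263.4, 164.9]
tcp_rot: [179.9, -0.1, 60.3]
force: [-0.4, -0.0, 0.0]
opening: 0.994
```

Run:
```python
from h import *
s=env.state();print(s['tcp_pos'],s['force'])
p,d=env.capture('wrist');save('w2',p)
p,d=env.capture('scene');a=cv2.resize(p[160:280,260:380],(400,400),interpolation=2)
p,d=env.capture('side');b=cv2.resize(p[80:200,180:300],(400,400),interpolation=2)
save('ss2',np.hstack([a,b]))
```

```text
[492.70995621 263.37501375 164.87564319] [-0.42366045 -0.03687313  0.01024581]
```

View pics/ss2.png

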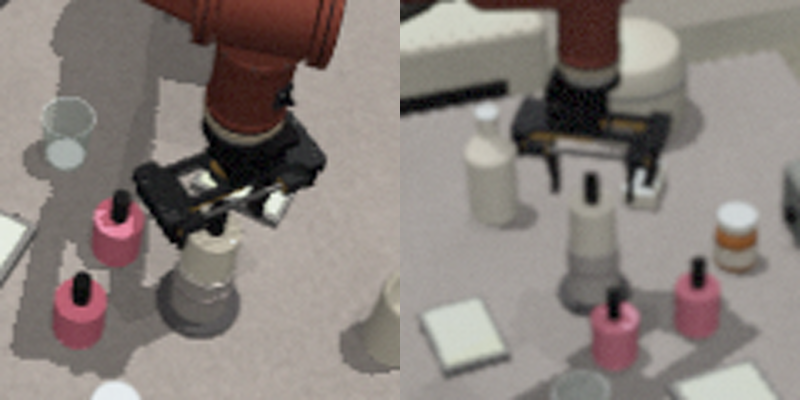

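View pics/w2.png

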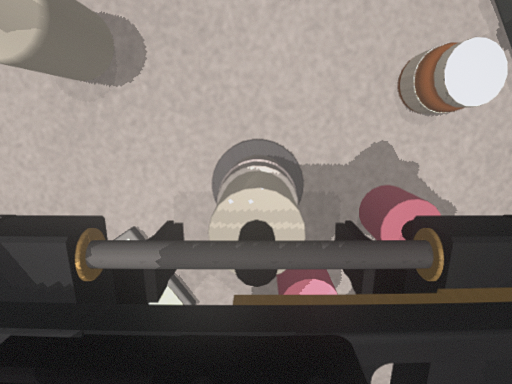

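The knob lies between the fingers at wrist (257,250), so I'll close the jaws and lift.

{"op": "arm_command", "data": {"commands": [[0, [0, 0, 0], 0], [0, [0, 0, 0], 0], [0, [0, 0, 0], 0], [0, [0, 0, 0], 0], [0, [0, 0, 0], 0], [0, [0, 0, 0], 0], [0, [0, 0, 0], 0], [0, [0, 0, 0], 0]], "force": 30}}

```text
time: 4.65
tcp_pos: [491.9, 263.8, 163.5]
tcp_rot: [-180.0, 0.0, 60.3]
force: [-0.4, 0.7, -0.7]
opening: 0.243
```

{"op": "arm_command", "data": {"commands": [[0, [0, 0, -10], 0], [0, [0, 0, -25], 0], [0, [0, 0, -45], 0], [0, [0, 0, -70], 0], [0, [0, 0, -100], 0], [0, [0, 0, -130], 0], [0, [0, 0, -130], 0]]}}

```text
time: 5.52
tcp_pos: [493.7, 264.5, 298.0]
tcp_rot: [179.7, -0.3, 60.3]
force: [-0.3, -0.1, -0.9]
opening: 0.247
```

Run:
```python
from h import *
s=env.state();print(s['time'],s['tcp_pos'],s['force'],s['opening'])
p,d=env.capture('scene');save('s3',p);a=cv2.resize(p[140:260,260:380],(400,400),interpolation=2)
p,d=env.capture('side');save('d3',p);b=cv2.resize(p[60:180,180:300],(400,400),interpolation=2)
save('ss3',np.hstack([a,b]))
```

```text
5.525 [493.72982033 264.49184389 298.02626559] [-0.27993772 -0.13911645 -0.87715759] 0.24707643263115117
```

View pics/ss3.png

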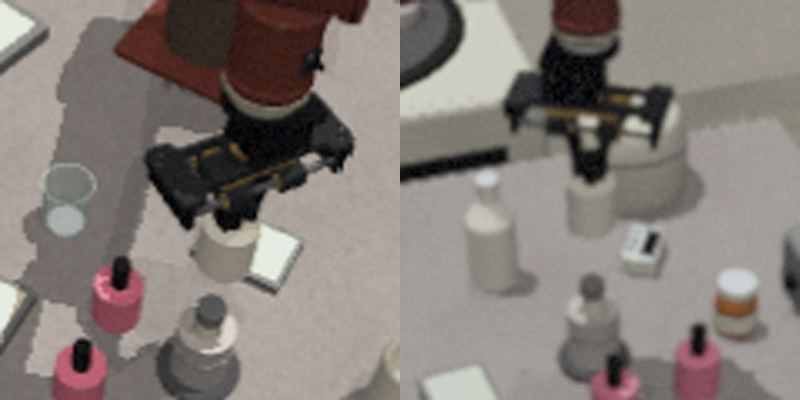

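The cover is off, with its bell at scene crop (228,248), and the tube's grey cap stands in the bucket at (211,310). Next I'll carry the cover toward the stand and stop short to look at the peg.

{"op": "arm_command", "data": {"commands": [[0, [-15, 10, 0], 0], [0, [-50, 30, 0], 0], [0, [-90, 54, 0], 0], [0, [-132, 80, 0], 0], [0, [-174, 106, 0], 0], [0, [-216, 132, 0], 0], [0, [-258, 158, 0], 0], [0, [-300, 183, 0], 0], [0, [-342, 209, 0], 0], [0, [-384, 235, 0], 0], [0, [-426, 260, 0], 0], [0, [-462, 282, 0], 0], [0, [-490, 299, 0], 0], [0, [-507, 309, 0], 0], [0, [-507, 309, 0], 0], [0, [-507, 309, 0], 0], [0, [-507, 309, 0], 0]]}}

```text
time: 7.75
tcp_pos: [509.6, -328.5, 293.7]
tcp_rot: [180.0, -0.0, 60.4]
force: [0.6, -0.3, -1.3]
opening: 0.238
```

Run:
```python
from h import *
s=env.state();print(s['time'],s['tcp_pos'],s['tcp_rot'],s['opening'],s['joint_pos'])
C=cal('wrist');p,d=env.capture('wrist');save('w4',p);np.savez('w4.npz',p=p,d=d,K=C[0],k1=C[1],R=C[2],t=C[3]);print(proj(C,[546,-269,110]))
```

```text
7.75 [ 509.61931066 -328.50392564  293.69089961] [ 1.79997971e+02 -1.59592042e-02  6.04006997e+01] 0.23812475144240997 [-4.02636899e+01  7.98775457e+00  8.51555724e+01  1.60832631e-02
  8.68576323e+01 -1.06652711e+01]
(np.float64(261.0686773830769), np.float64(118.4576602028282))
```

View pics/w4.png

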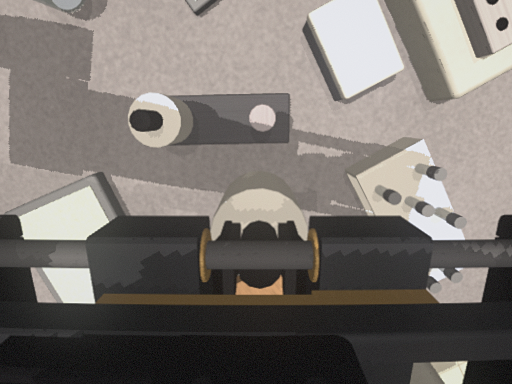

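The free peg disc is at wrist (262,118), which matches the prediction. The spare cover is at (158,120) and the held bell at (258,205).

Run:
```python
from h import *
Z=np.load('w4.npz');p=Z['p'];C=(Z['K'],float(Z['k1']),Z['R'],Z['t'])
m=np.zeros(p.shape[:2],np.uint8);m[98:140,240:285]=p.min(2)[98:140,240:285]>140
n,l,st,ce=cv2.connectedComponentsWithStats(m);i=1+st[1:,4].argmax();print(st[i],ce[i])
t=onplane(C,*ce[i],110);print('peg',t)
d=Z['d'];y,x=ce[i][::-1].astype(int);print('depth pt',depthpt(C,*ce[i],d[y,x]))
# bell in held: wrist depth points on front of bell
ys,xs=np.mgrid[175:215:2,215:305:2];P=np.array([depthpt(C,a,b,d[b,a]) for a,b in zip(xs.ravel(),ys.ravel()) if d[b,a]>0])
s=env.state();r=R.from_euler('xyz',s['tcp_rot'],degrees=True).as_matrix();Q=(P-s['tcp_pos'])@r
k=(Q[:,2]>-5)&(Q[:,2]<100)&(np.hypot(Q[:,0],Q[:,1])<45);Q=Q[k];print(len(Q),Q.min(0),Q.max(0))
top=Q[Q[:,2]<13]; side=Q[Q[:,2]>16]
print(len(top),len(side))
A=np.c_[2*side[:,:2],np.ones(len(side))];b=(side[:,:2]**2).sum(1);sol=np.linalg.lstsq(A,b,rcond=None)[0];print('circle c',sol[:2],'r',np.sqrt(sol[2]+sol[:2]@sol[:2]))
from scipy.optimize import least_squares
print(least_squares(lambda c:np.hypot(side[:,0]-c[0],side[:,1]-c[1])-30,[0,0]).x)
print(totool(t-s['tcp_pos']))
```

```text
[249 104  27  27 514] [262.20428016 116.42023346]
peg [ 548.1862418  -267.70226932  110.        ]
depth pt [ 548.19271613 -267.6991162   109.64547541]
679 [ 11.46418187 -28.07473571   7.3473919 ] [29.35468552 24.71517424 73.22275407]
446 218
circle c [-0.65936946 -0.92297044] r 29.727502315631074
[-0.96592568 -0.91452436]
[ 71.9   3.4 183.8]
```

{"op": "arm_command", "data": {"commands": [[0, [35, 2, 0], 0], [0, [73, 4, 0], 0], [0, [73, 4, 20], 0], [0, [73, 4, 50], 0], [0, [73, 4, 80], 0], [0, [73, 4, 80], 0], [0, [73, 4, 80], 0]]}}

```text
time: 8.68
tcp_pos: [549.2, -268.6, 214.5]
tcp_rot: [179.9, 0.0, 60.3]
force: [0.1, 0.4, -0.4]
opening: 0.243
```

Run:
```python
from h import *
s=env.state();print(s['time'],s['tcp_pos'],s['tcp_rot'],s['force'])
p,d=env.capture('scene');a=cv2.resize(p[130:230,160:260],(400,400),interpolation=2)
p,d=env.capture('side');b=cv2.resize(p[180:280,240:340],(400,400),interpolation=2)
save('ss5',np.hstack([a,b]))
```

```text
8.675 [ 549.21386158 -268.62333447  214.50866611] [1.79939628e+02 1.29599621e-02 6.03173604e+01] [ 0.13471932  0.39220361 -0.37756603]
```

View pics/ss5.png

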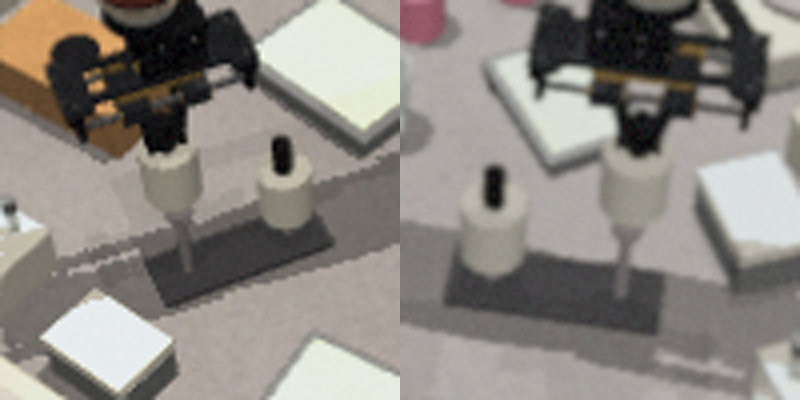

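The bell is right above the peg in both views, so I'll lower it.

{"op": "arm_command", "data": {"commands": [[0, [0, 0, 20], 0], [0, [0, 0, 40], 0], [0, [0, 0, 60], 0], [0, [0, 0, 75], 0], [0, [0, 0, 83], 0], [0, [0, 0, 86], 0], [0, [0, 0, 88], 0], [0, [0, 0, 88], 0]]}}

```text
time: 9.78
tcp_pos: [549.4, -268.4, 126.1]
tcp_rot: [179.9, 0.0, 60.3]
force: [0.2, 0.5, -1.0]
opening: 0.241
```

{"op": "arm_command", "data": {"commands": [[0, [0, 0, 1], 0], [0, [0, 0, 2], 0], [0, [0, 0, 2], 0], [0, [0, 0, 3], 0], [0, [0, 0, 3], 0]]}}

```text
time: 10.4
tcp_pos: [549.1, -268.3, 123.3]
tcp_rot: [180.0, 0.0, 60.3]
force: [-3.4, 1.0, 5.8]
opening: 0.242
```

There is contact at 5.8 N, so I'll release.

{"op": "arm_command", "data": {"commands": [[0.28, [0, 0, 2.5], 0], [0.32, [0, 0, 2.5], 0], [0.38, [0, 0, 2.5], 0], [0.5, [0, 0, 2.5], 0], [0.5, [0, 0, 2.5], 0], [0.5, [0, 0, 2.5], 0]]}}

```text
time: 11.15
tcp_pos: [549.1, -268.2, 120.0]
tcp_rot: [180.0, 0.0, 60.3]
force: [0.5, 0.2, 0.0]
opening: 0.494
```

Run:
```python
from h import *
s=env.state();print(s['time'],s['tcp_pos'],s['opening'],s['force'])
p,d=env.capture('scene');a=cv2.resize(p[130:230,160:260],(400,400),interpolation=2)
p,d=env.capture('side');b=cv2.resize(p[180:280,240:340],(400,400),interpolation=2)
save('ss6',np.hstack([a,b]))
```

```text
11.15 [ 549.05058036 -268.24783994  120.04938062] 0.49388601490782386 [0.4666511  0.21136745 0.039094  ]
```

View pics/ss6.png

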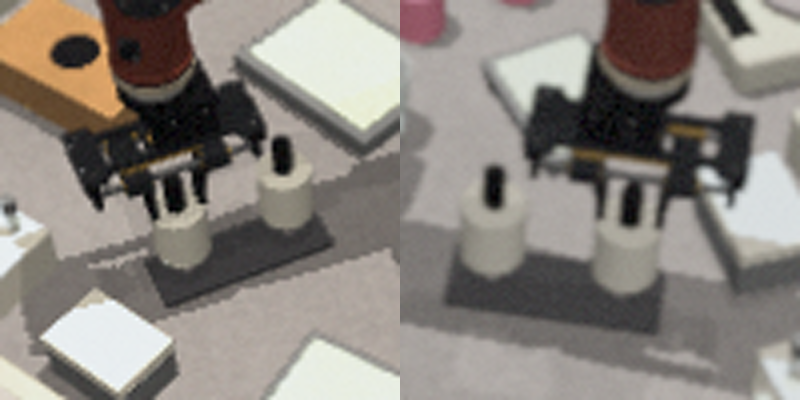

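The cover hangs upright in both views (scene crop (182,235), side crop (627,252)). I'll retract straight up and go back to look at the tube.

{"op": "arm_command", "data": {"commands": [[0.5, [0, 0, -20], 0], [0.5, [0, 0, -60], 0], [0.5, [0, 0, -110], 0], [0.6, [0, 0, -160], 0], [1, [15, -12, -180], 0], [1, [55, -45, -180], 0], [1, [100, -81, -180], 0], [1, [145, -117, -180], 0], [1, [190, -154, -180], 0], [1, [235, -190, -180], 0], [1, [280, -227, -180], 0], [1, [325, -263, -180], 0], [1, [360, -292, -180], 0], [1, [386, -313, -180], 0], [1, [386, -313, -180], 0], [1, [386, -313, -180], 0], [1, [386, -313, -180], 0]]}}

```text
time: 13.38
tcp_pos: [468.2, 221.2, 300.0]
tcp_rot: [180.0, 0.0, 60.2]
force: [-0.8, 0.2, 0.5]
opening: 1.002
```

Run:
```python
from h import *
s=env.state();print(s['time'],s['tcp_pos'],s['tcp_rot'],s['opening'])
C=cal('wrist');p,d=env.capture('wrist');save('w7',p);np.savez('w7.npz',p=p,d=d,K=C[0],k1=C[1],R=C[2],t=C[3]);print(proj(C,[492,264,135]))
p,d=env.capture('scene');save('s7',p);a=cv2.resize(p[130:230,160:260],(400,400),interpolation=2)
p,d=env.capture('side');save('d7',p);b=cv2.resize(p[180:280,240:340],(400,400),interpolation=2)
save('ss7',np.hstack([a,b]))
```

```text
13.375 [468.23297838 221.16874505 299.99316492] [1.79998510e+02 2.17892525e-02 6.02468954e+01] 1.002116664700819
(np.float64(258.51500932124924), np.float64(138.1344066576687))
```

View pics/w7.png

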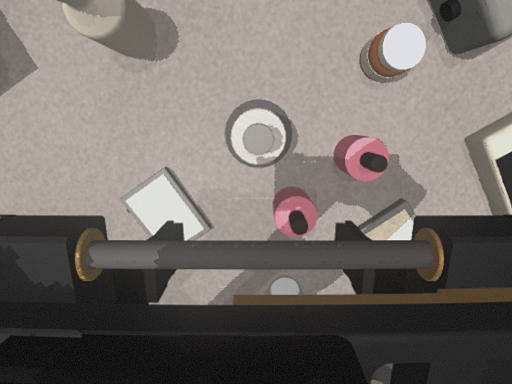

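View pics/ss7.png

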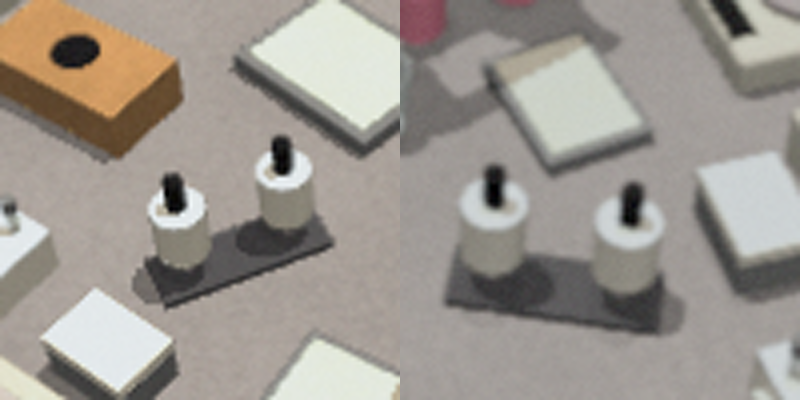

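The cover hangs straight next to the spare. The tube's grey cap is at wrist (258,139), concentric with the bucket.

Run:
```python
from h import *
Z=np.load('w7.npz');p=Z['p'];d=Z['d'];C=(Z['K'],float(Z['k1']),Z['R'],Z['t'])
ys,xs=np.mgrid[105:172,222:296]
P=np.array([depthpt(C,a,b,d[b,a]) for a,b in zip(xs.ravel(),ys.ravel())])
k=(P[:,2]>125)&(P[:,2]<145);Q=P[k];print(k.sum(),np.median(Q,0),(Q.min(0)+Q.max(0))/2,Q.max(0)-Q.min(0))
k=(P[:,2]>80)&(P[:,2]<100);Q2=P[k];c=cv2.minEnclosingCircle(Q2[:,:2].astype(np.float32));print('bucket',k.sum(),c,np.median(Q2[:,2]))
c=cv2.minEnclosingCircle(Q[:,:2].astype(np.float32));print('cap',c)
s=env.state();print(totool([c[0][0]-s['tcp_pos'][0],c[0][1]-s['tcp_pos'][1],105-s['tcp_pos'][2]]))
```

```text
740 [490.71959095 264.11898832 134.24234361] [490.52430108 263.81463714 134.23379869] [32.48443821 32.10155955  4.52695262]
bucket 1622 ((490.3994140625, 263.49639892578125), 33.86039352416992) 89.26241046701992
cap ((490.232666015625, 263.3319091796875), 16.859352111816406)
[ 47.3  -2.  195.1]
```

{"op": "arm_command", "data": {"commands": [[1, [48, -2, 0], 0], [1, [48, -2, 50], 0], [1, [48, -2, 100], 0], [1, [48, -2, 145], 0], [1, [48, -2, 175], 0], [1, [48, -2, 195], 0], [1, [48, -2, 195], 0], [1, [48, -2, 195], 0], [0.25, [48, -2, 195], 0], [0.25, [48, -2, 195], 0], [0.25, [48, -2, 195], 0], [0.25, [48, -2, 195], 0], [0.25, [48, -2, 195], 0], [0.25, [48, -2, 195], 0], [0.25, [48, -2, 195], 0], [0.25, [48, -2, 195], 0]], "force": 15}}

```text
time: 15.52
tcp_pos: [490.2, 264.8, 105.0]
tcp_rot: [-180.0, 0.0, 60.3]
force: [0.0, 0.0, -0.2]
opening: 0.384
```

The jaws hold the 34 mm cap (opening 0.384). The tool can't be tilted by command, so I'll draw the tube most of the way out, then lean it over the fixed bucket's rim so that it pivots between the pads.

{"op": "arm_command", "data": {"commands": [[0.25, [0, 0, -10], 0], [0.25, [0, 0, -25], 0], [0.25, [0, 0, -40], 0], [0.25, [0, 0, -51], 0], [0.25, [0, 0, -51], 0], [0.25, [3, 0, -51], 0], [0.25, [6, 0, -52], 0], [0.25, [9, 0, -52], 0], [0.25, [13, 0, -52], 0], [0.25, [17, 0, -52], 0], [0.25, [17, 0, -52], 0]], "force": 10}}

```text
time: 16.9
tcp_pos: [498.7, 279.8, 156.9]
tcp_rot: [-180.0, 0.0, 60.3]
force: [-1.3, -2.2, -0.3]
opening: 0.387
```

```bash
cat > v.py <<'E'
from h import *
import sys
s=env.state();print(s['time'],s['tcp_pos'].round(1),s['opening'].__round__(3),s['force'].round(1))
n,x0,y0,x1,y1,w=sys.argv[1],*map(int,sys.argv[2:7])
p,d=env.capture('scene');save('s'+n,p);a=cv2.resize(p[y0:y0+w,x0:x0+w],(400,400),interpolation=2)
p,d=env.capture('side');save('d'+n,p);b=cv2.resize(p[y1:y1+w,x1:x1+w],(400,400),interpolation=2)
save('ss'+n,np.hstack([a,b]))
E
python3 v.py 8 270 180 190 100 100
```

```text
16.9 [498.7 279.8 156.9] 0.387 [-1.3 -2.2 -0.3]
```

View pics/ss8.png

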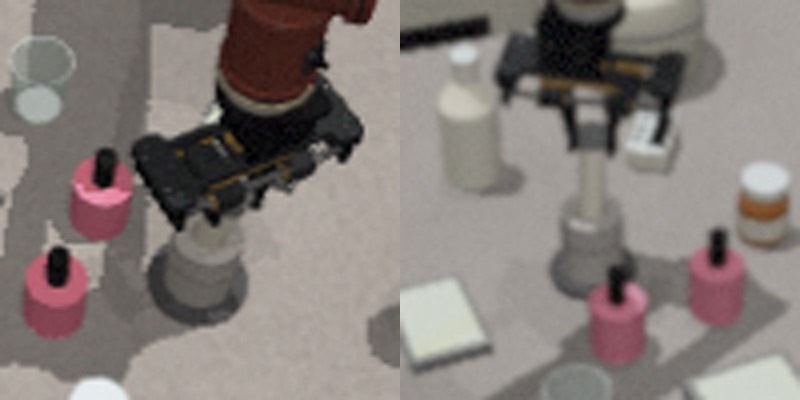

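The tube is leaning with about 2.5 N of side force and the cap is firmly held, so I'll continue.

{"op": "arm_command", "data": {"commands": [[0.25, [4, 0, 0], 0], [0.25, [8, 0, 0], 0], [0.25, [12, 0, 0], 0], [0.25, [15, 0, 0], 0], [0.25, [19, 0, 0], 0], [0.25, [23, 0, 1], 0], [0.25, [27, 0, 1], 0], [0.25, [31, 0, 2], 0], [0.25, [31, 0, 2], 0]]}}

```text
time: 18.12
tcp_pos: [514.2, 306.8, 155.0]
tcp_rot: [180.0, -0.0, 60.3]
force: [-0.9, -0.2, -0.3]
opening: 0.385
```

```bash
python3 v.py 9 270 180 190 100 100
```

```text
18.125 [514.2 306.8 155. ] 0.385 [-0.9 -0.2 -0.3]
```

View pics/ss9.png

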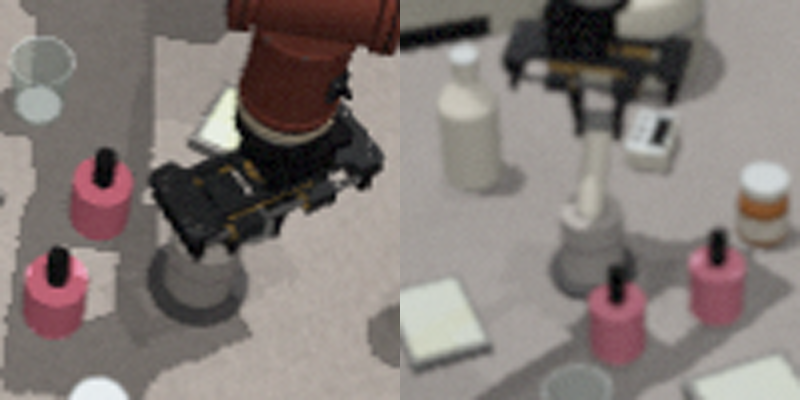

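```bash
cat > tilt.py <<'E'
from h import *
import sys
# intersect pixel ray with vertical plane containing tool x axis & TCP
def tilt(cam,u,v):
    s=env.state();r=R.from_euler('xyz',s['tcp_rot'],degrees=True).as_matrix();C=cal(cam)
    o,d=ray(C,u,v);n=r[:,1];g=s['tcp_pos']-19*r[:,2]
    P=o+d*((g-o)@n)/(d@n);q=r.T@(P-g);return P.round(1),q.round(1),'tilt',np.degrees(np.arctan2(-q[0],q[2])).round(1),'dist',np.hypot(q[0],q[2]).round(1),'incidence',abs(d@n/np.linalg.norm(d)).round(2)
if __name__=='__main__': print(tilt(sys.argv[1],float(sys.argv[2]),float(sys.argv[3])))
E
python3 tilt.py side 237.5 153; python3 tilt.py side 240 139
python3 - <<'E'
from h import *
p=cv2.imread('pics/d9.png');cv2.imwrite('pics/d9c.png',cv2.resize(p[120:170,215:265],(600,600),interpolation=2))
E
```

```text
(array([495.4, 273.8,  74.2]), array([-37.8,   0. ,  99.8]), 'tilt', np.float64(20.7), 'dist', np.float64(106.8), 'incidence', np.float64(0.18))
(array([521.7, 320. , 110.9]), array([15.5, -0. , 63.2]), 'tilt', np.float64(-13.8), 'dist', np.float64(65.0), 'incidence', np.float64(0.18))
```

View pics/d9c.png

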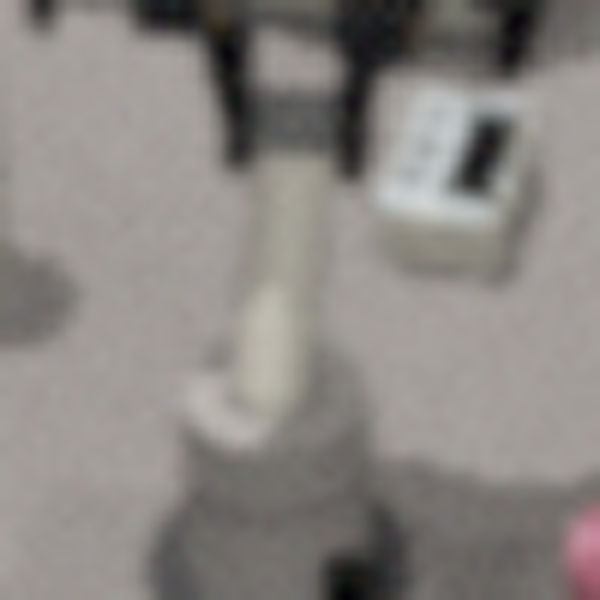

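{"op": "arm_command", "data": {"commands": [[0.25, [4, 0, 1], 0], [0.25, [8, 0, 2], 0], [0.25, [12, 0, 4], 0], [0.25, [16, 0, 5], 0], [0.25, [19, 0, 7], 0], [0.25, [22, 0, 8], 0], [0.25, [25, 0, 9], 0], [0.25, [25, 0, 9], 0]]}}

```text
time: 19.23
tcp_pos: [526.5, 328.4, 146.0]
tcp_rot: [180.0, -0.0, 60.3]
force: [0.2, -1.6, 0.5]
opening: 0.386
```

```bash
python3 v.py 10 270 180 190 100 100;python3 - <<'E'
from h import *
p=cv2.imread('pics/d10.png');a=cv2.resize(p[120:170,215:265],(400,400),interpolation=2)
p=cv2.imread('pics/s10.png');b=cv2.resize(p[215:265,295:345],(400,400),interpolation=2)
cv2.imwrite('pics/d10c.png',np.hstack([a,b]))
E
```

```text
19.225 [526.5 328.4 146. ] 0.386 [ 0.2 -1.6  0.5]
```

View pics/d10c.png

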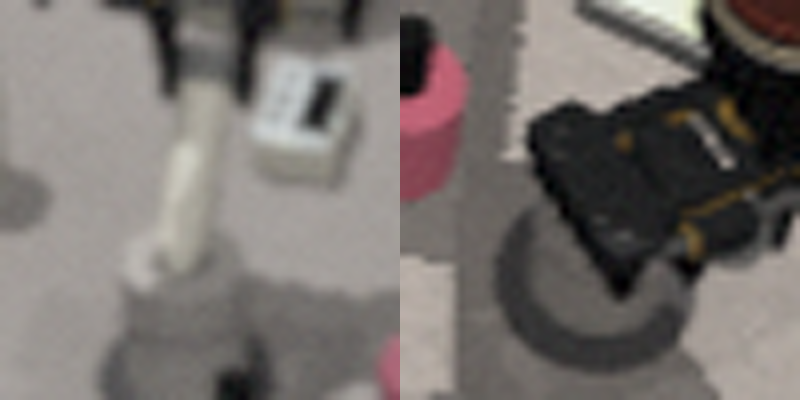

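The body still rests on the rim, lying well over. I'll grip it firmly, lift it clear, and carry it to the panel, turning so both cameras see the tilt.

{"op": "arm_command", "data": {"commands": [[0.25, [0, 0, 0], 0], [0.2, [0, 0, 0], 0], [0.2, [0, 0, 0], 0], [0.2, [0, 0, -10], 0], [0.2, [0, 0, -25], 0], [0.2, [0, 0, -45], 0], [0.2, [0, 0, -70], 0], [0.2, [0, 0, -90], 0], [0.2, [0, 0, -100], 0], [0.2, [0, 0, -100], 0]], "force": 40}}

```text
time: 20.58
tcp_pos: [526.8, 328.4, 247.1]
tcp_rot: [179.9, -0.1, 60.3]
force: [0.6, -0.3, -1.4]
opening: 0.381
```

{"op": "arm_command", "data": {"commands": [[0.2, [-8, 6, 0], -0.03], [0.2, [-25, 18, 0], -0.1], [0.2, [-45, 33, 0], -0.2], [0.2, [-68, 50, 0], -0.32], [0.2, [-91, 67, 0], -0.45], [0.2, [-114, 84, 0], -0.58], [0.2, [-137, 101, 0], -0.71], [0.2, [-160, 118, 0], -0.84], [0.2, [-183, 135, 0], -0.97], [0.2, [-206, 152, 0], -1.1], [0.2, [-229, 168, 0], -1.23], [0.2, [-247, 182, 0], -1.33], [0.2, [-261, 192, 0], -1.39], [0.2, [-261, 192, 0], -1.39], [0.2, [-261, 192, 0], -1.39]]}}

```text
time: 22.45
tcp_pos: [563.5, 7.0, 245.3]
tcp_rot: [-180.0, -0.1, 139.9]
force: [0.1, 0.2, -0.5]
opening: 0.38
```

```bash
python3 v.py 11 190 140 210 140 130
```

```text
22.45 [563.5   7.  245.3] 0.38 [ 0.1  0.2 -0.5]
```

View pics/ss11.png

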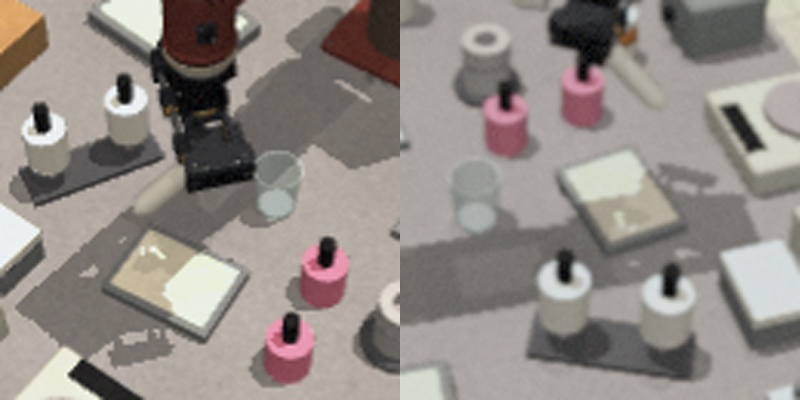

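```bash
python3 tilt.py scene 236 208.5;python3 tilt.py side 294 173
python3 - <<'E'
from h import *
p=cv2.imread('pics/s11.png');a=cv2.resize(p[170:230,220:280],(400,400),interpolation=2)
p=cv2.imread('pics/d11.png');b=cv2.resize(p[130:190,250:310],(400,400),interpolation=2)
cv2.imwrite('pics/c11.png',np.hstack([a,b]))
E
```

```text
(array([619.2, -39.4, 180.7]), array([-72.5,   0. ,  83.9]), 'tilt', np.float64(40.8), 'dist', np.float64(110.9), 'incidence', np.float64(0.59))
(array([624.5, -43.9, 192.7]), array([-79.4,  -0. ,  71.9]), 'tilt', np.float64(47.8), 'dist', np.float64(107.1), 'incidence', np.float64(0.72))
```

View pics/c11.png

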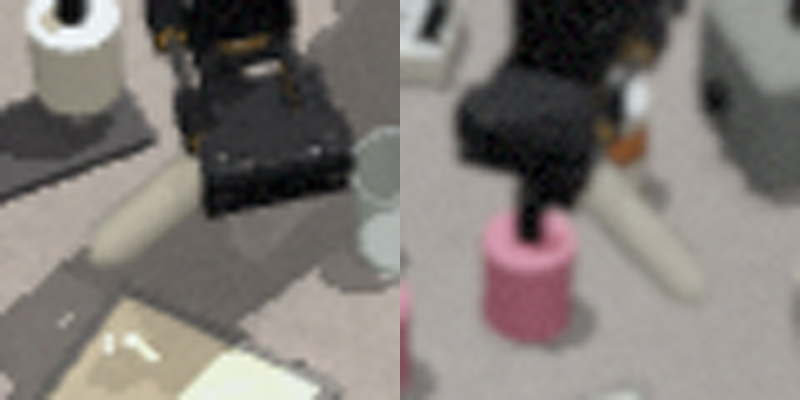

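```bash
cat > tri.py <<'E'
from h import *
S=cal('scene');D=cal('side')
def tri(a,b):
    o1,d1=ray(S,*a);o2,d2=ray(D,*b);d1/=np.linalg.norm(d1);d2/=np.linalg.norm(d2)
    s=np.linalg.lstsq(np.stack([d1,-d2],1),o2-o1,rcond=None)[0];p,q=o1+s[0]*d1,o2+s[1]*d2;return (p+q)/2,np.linalg.norm(p-q)
E
python3 - <<'E'
from tri import *
P,e=tri((234.6,207.8),(293.8,174));print(P,e)
s=env.state();r=R.from_euler('xyz',s['tcp_rot'],degrees=True).as_matrix();g=s['tcp_pos']-19*r[:,2];q=r.T@(P-g);print(q,np.linalg.norm(q),np.degrees(np.arctan2(np.hypot(q[0],q[1]),q[2])))
ctr=P+62.5*(g-P)/np.linalg.norm(g-P);print('centre',ctr)
# panel outline: from first pictures (unobstructed)
for cam,f,(x0,y0,x1,y1) in [('scene','scene0.npz',(215,205,280,260)),('side','side0.npz',(255,180,310,230))]:
    p=np.load(f)['p'];m=np.zeros(p.shape[:2],np.uint8);m[y0:y1,x0:x1]=(p.min(2)[y0:y1,x0:x1]>195)
    n,l,st,ce=cv2.connectedComponentsWithStats(m);i=1+st[1:,4].argmax()
    c=max(cv2.findContours((l==i).astype(np.uint8),0,2)[0],key=len)[:,0]
    W=np.array([onplane(S if cam=='scene' else D,*a,20)[:2] for a in c.astype(float)],np.float32)
    print(cam,st[i],cv2.minAreaRect(W))
E
```

```text
[623.84011095 -42.71297956 187.09286194] 1.352086676716062
[-78.19788718   0.47502376  77.52893176] 110.11753024173552 45.2466524076861
centre [589.71233934 -14.38572569 231.12821016]
scene [227 215  41  31 682] ((588.2341918945312, -19.494712829589844), (97.90762329101562, 137.71958923339844), 6.0032958984375)
side [265 190  34  28 560] ((589.6137084960938, -20.266921997070312), (96.61209869384766, 135.29830932617188), 5.626319408416748)
```

The tilt measures 45.2°, with the tube centre 6 mm from the panel middle in plan. I'll nudge it over and lower it.

{"op": "arm_command", "data": {"commands": [[0.2, [-1, -2, 10], 0], [0.2, [-3, -5, 25], 0], [0.2, [-3, -5, 45], 0], [0.2, [-3, -5, 60], 0], [0.2, [-3, -5, 65], 0], [0.2, [-3, -5, 65], 0], [0.2, [-3, -5, 65], 0], [0.2, [-3, -5, 65], 0]]}}

```text
time: 23.55
tcp_pos: [563.6, 0.6, 181.9]
tcp_rot: [180.0, 0.1, 140.0]
force: [0.6, -0.3, -0.2]
opening: 0.379
```

```bash
python3 v.py 12 190 150 210 140 130
python3 - <<'E'
from h import *
p=cv2.imread('pics/s12.png');a=cv2.resize(p[190:250,220:280],(400,400),interpolation=2)
p=cv2.imread('pics/d12.png');b=cv2.resize(p[145:205,250:310],(400,400),interpolation=2)
cv2.imwrite('pics/c12.png',np.hstack([a,b]))
E
```

```text
23.55 [563.6   0.6 181.9] 0.379 [ 0.6 -0.3 -0.2]
```

View pics/c12.png

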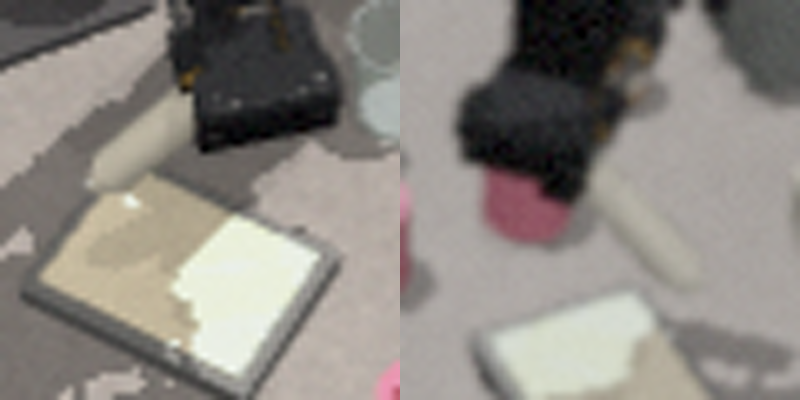

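View pics/s12.png

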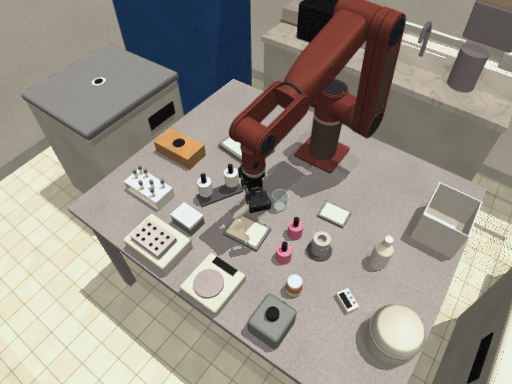

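View pics/d12.png

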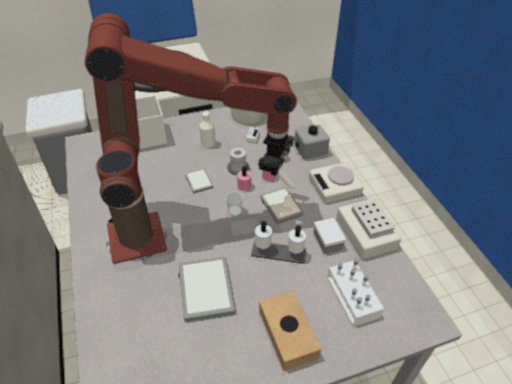

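Run:
```python
from tri import *
P,e=tri((234.2,217),(293.5,187));print(P,e)
s=env.state();r=R.from_euler('xyz',s['tcp_rot'],degrees=True).as_matrix();g=s['tcp_pos']-19*r[:,2];q=r.T@(P-g);print(q,np.linalg.norm(q),np.degrees(np.arctan2(np.hypot(q[0],q[1]),q[2])))
print('centre',P+62.5*(g-P)/np.linalg.norm(g-P))
```

```text
[624.34982969 -48.76973774 124.30649888] 2.078410457028695
[-78.42934773   1.43048713  76.33622742] 109.45514375567261 45.77960961333641
centre [589.49843989 -20.58042299 167.86098387]
```

Tilt is about 45–46°, the centre is within 1 mm of the panel middle (589,-20), and the lower end is about 104 mm above the panel. The cover hangs straight, so I'll hand in the job.

```bash
python3 -c "
from cell import env
print(env.sign_off(), env.state()['time'])"
```

```text
the job is handed in; nothing more can be done
the job is handed in; nothing more can be done
```

I hung the cover on the free peg and let go of it. I then drew out the tube by its cap and handed the job in while still holding it over the middle-sized panel. The tool can't be tilted by command, so I leaned the tube over the fixed bucket's rim to pivot it between the pads, then gripped it at 40 N.

**Last checks (two views, time about 23.6 s):**
- **Tube tilt:** about 45–46°, cap end up.
- **Tube position:** its centre is about 1 mm in plan from the panel middle I measured at (589, -20).
- **Height:** the lower end is about 104 mm above the panel.
- **Cover:** it hangs upright beside the spare in both views.
- **Everything else:** nothing else in view appears to have moved.
- **Disagreements:** none beyond a few mm. The cover's knob measured up to about 6 mm differently between cameras at first, and I used the wrist view. Single-view tilt readings of 41° and 48° bracketed the 45° from triangulation.

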